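# Show the signal path: switch on, point at the speaker, point at the piezo disc

## Robot

A 7-joint arm with a two-finger parallel gripper is mounted at the origin on the work surface. World frame = base frame: x ahead of the robot, y to its left, z up, the work surface at z = 0. Lengths are in m, angles in rad, forces in N, time in s.
With the tool pointing down it reaches from about 0.425 to 0.925 m from the base axis. Payload 6.8 kg.
Tool frame: the origin (TCP) lies between the finger pads, 19 mm behind the fingertips; this is the grasp point; z points along the fingers, y is the line along which they close (so a half turn about z gives the same grasp; the last joint's range is limited). The gripper opens to 85 mm and grips with 20 to 120 N. Pads are 22 mm wide; open, the fingers measure 114 mm over their backs; the gripper's body (76 mm by 85 mm) begins 54 mm behind the grasp point. The pads swing forward as they close: fully open they stand 13 mm farther back than shut.
Start: joints at [1.089, 0.477, 0.022, 1.555, -0.011, 1.109, -0.083], TCP at [0.246, -0.628, 0.25] pointing down, gripper open.
Joint ranges: [-2.96, 2.96], [-0.34, 2.1], [-1.41, 1.46], [0.24, 2.44], [-1.37, 4.51], [0.17, 1.92], [-2.96, 2.96]. Speed limits (rad/s): [2.39, 2.39, 3.14, 3.14, 3.14, 3.14, 3.14].

## Interface

Orientations are given as a unit quaternion [w, x, y, z].
In Python, from station import bot gives the robot as it stands.
- The arm moves only by the tool jog_arm, never from a script. Its argument "motion" is a list of rows, each a list of 7 numbers: the turn, a rotation vector about the tool's x, y, z in rad, then the shift along the tool's x, y, z in mm, then the finger opening in mm, from 0 to 85.4. A call has 1 to 10 rows; each row is the pose to reach, as a shift and turn from the pose commanded when the call began, along the tool's axes at that moment; what a row does not reach only later rows make up. A row lasts 1/8 s, in which the tool goes at most 62.5 mm and 10.7 degrees, less where a joint would pass 70% of its speed; a pose out of reach is approached as far as the arm can. A call with a gripper value outside its range is refused whole. The fingers move at their own pace and stop on an object; "grip_force" is the grip in N (left out, the last holds). Time passes only in rows, so rows that repeat a pose let the fingers close. It gives the time, the measured TCP pose, the force, the opening and the grip force at its end, in the units of the state.
- bot.get_obs(): the state, without advancing time (a new reading comes with each control period).
- bot.read_camera(name): name is "scene" or "top" or "wrist"; returns a dict with "pixels" (384x512x3 uint8, red, green, blue), "camera_matrix" (3x3 intrinsics, pixels), "T" (4x4, takes a point from camera to world coordinates); the wrist camera has in their place "tool_from_camera" (4x4, takes a point from camera to tool coordinates, whose origin is the TCP and whose axes are the flange's). Camera axes: x right, y down, z forward; pixel columns grow to the right and rows downward; lengths in m; the calibration is good to about 2 mm. A picture is of the moment at which its call begins: read the wrist's pose just before it. There is no depth.
- bot.hand_in(): hands the job in; it is judged then, once.
Trained networks look in a picture, given as the dict that the camera call returned (one of the last four; its "shot" number tells which), for a name from the list of things; names that differ only in an ending like _2 or _b are one class to them, and where a whole thing is asked for, a point or a joint stands for the part that bears it (a point fixed in the world has none). Each returns a list of dicts, best first, with "score" (0 to 1); they miss things now and then, are a little off and sometimes report something else, mostly with a low value. They report only what shows in the picture. A call takes as long as a camera call. They do not tell look-alikes from the thing itself.
- bot.spot_in(thing, picture): "xy" ([column, row] in pixels, amid what is visible of it).
- bot.tip_of(thing, picture): "xy" ([column, row] in pixels: a listed point, or the origin of a listed thing).
The state is a dict: "t": time; "q": joint angles; "joint_vel": joint speeds; "joint_torque": joint torques, N m; "eef_pos": TCP position; "tool_rot": TCP orientation; "contact_force": force on the tool from outside, world axes, zero at the start; "torque": the same for the moment, N m; "gripper_width": opening from 0.0 (shut) to 1.0 (fully open); "grasp_force": force on a finger pad.
Only numpy, scipy, OpenCV 4.12 (cv2) and the standard library are available. Lean on these libraries where they do the work, as an engineer would, in place of code of your own. Each camera call takes 0.05 s, during which the arm holds its last target. There are 200 camera calls.

## Task

Show a visitor the signal path in the acoustics lab: push the chrome toggle on the white signal box all the way over, away from the robot, to switch it on, and leave it on. Then point straight down with the fingertips at the middle of the black cone speaker, about two centimetres above its rim, and keep pointing for two full seconds; after that point in the same way at the white piezo disc in its clear acrylic holder, about two centimetres above it, for two full seconds. Never touch the speaker or the disc and its holder, and leave the empty holder, the tuning fork and the suction cup undisturbed where they stand.

Things in the scene. Friction and masses are not known exactly. Their poses are not given: they have to be found in the camera images.
- signal_box: White plastic box fixed to the shelf, 80 (x) x 110 (y) x 60 mm high with four small feet; origin at the centre of its underside, z up, its front (two chrome terminals) looks along its own -x, towards the robot's side, turned up to 0.5 rad either way. The toggle stands on the middle of its top.
- toggle (a joint): Angle of the chrome toggle (rad): 0 = leaning 0.45 rad to the box's front (its -x, off), 0.45 = upright, 0.9 = leaning 0.45 rad to the box's back (+x, on, end stop). It swings only in the box's x-z plane, is held by friction alone (about 1 N at the tip) and stays where it is left. It starts between 0 and 0.2.
- toggle_tip (a point): Centre of the 14 mm ball at the end of the toggle; the shaft is an 8 mm round bar, 45 mm from pivot to this point. It moves with the toggle.
- toggle_pivot (a point): Pivot of the toggle, on the box's centre line, 62 mm above the shelf and 2 mm above the box's flat top; axes as the box's.
- speaker: Loose small black cone speaker, 175 to 350 g, without enclosure, lying on its round magnet with the open cone upward: 88 mm across at the rim, 52 mm foot, 48 mm high. Origin at the centre of its underside, z up.
- speaker_face (a point): Centre of the speaker's mouth, in the plane of the top of its rim, 48 mm above the shelf; z up. The inside is hollow below, with a small aluminium dust cap whose top is 31 mm above the shelf.
- piezo: Loose clear acrylic holder, 64 x 64 x 12 mm, with the piezo disc on the middle of its top: brass disc 35 mm across, 2 mm thick, with a white ceramic disc 26 mm across, 1.5 mm thick, on it. Origin at the centre of the holder's underside, z up.
- disc_face (a point): Centre of the top face of the white piezo disc, 15.5 mm above the shelf; z up.
- spare_holder: Bystander: the same loose acrylic holder, 64 x 64 x 12 mm, empty (no disc). Origin at the centre of its underside.
- fork: Bystander: loose matte aluminium tuning fork standing upright on a round rubber foot 46 mm across; 125 mm high, prongs 30 mm across its y. Origin at the centre of its underside.
- suction_cup: Bystander: loose blue silicone suction cup, 48 mm across the lip, 31 mm high, standing lip down. Origin at the centre of its underside.
Not all that is in view belongs to the job. What is shaped like the piezo but brown or turquoise is not meant. What is shaped like the speaker but purple is not meant.

How it is judged:
On the way, in this order (a step that is already met when the one before it is completed fails the run):
1. the toggle is pushed over to on (value of joint toggle above 0.75 rad), for 0.2 s.
2. the tool points down at the middle of the speaker for at least 1.5 s: TCP within 25 mm sideways, 20 to 65 mm above the rim plane, within 20 degrees of straight down, toggle on (horizontal distance between the grasp point and speaker_face below 0.025 m and z of the grasp point in the frame of speaker_face between 0.02 and 0.065 m and (angle between the grasp point's own z axis and vertical below 0.35 rad or angle between the grasp point's own z axis and vertical above 2.79 rad) and value of joint toggle above 0.75 rad), for 1.5 s.
3. the tool points down at the piezo disc for at least 1.5 s: TCP within 18 mm sideways, 20 to 65 mm above its face, within 20 degrees of straight down, toggle on (horizontal distance between the grasp point and disc_face below 0.018 m and z of the grasp point in the frame of disc_face between 0.02 and 0.065 m and (angle between the grasp point's own z axis and vertical below 0.35 rad or angle between the grasp point's own z axis and vertical above 2.79 rad) and value of joint toggle above 0.75 rad), for 1.5 s.
At the end, for the whole second after the job is handed in: The toggle is on (joint over 0.75 rad); speaker, piezo holder, empty holder, fork and suction cup stand upright (within 0.1 rad), at rest, within 8 mm of where they started (value of joint toggle above 0.75 rad and distance of each of speaker, piezo, spare_holder, fork, suction_cup from where it was at the start of the episode below 0.008 m and angle between each of speaker, piezo, spare_holder, fork, suction_cup's own z axis and vertical below 0.1 rad and linear speed of each of speaker, piezo, spare_holder, fork, suction_cup below 0.02 m/s); the robot touches nothing.
It fails at once if the robot touches the speaker (contact force between speaker and the fingers above 0.2 N or contact force between speaker and the arm above 0.2 N).
It fails at once if the robot touches the piezo disc or its holder (contact force between piezo and the fingers above 0.2 N or contact force between piezo and the arm above 0.2 N).
It fails at once if the empty holder, the fork or the suction cup is moved more than 8 mm or lifted (distance of any of spare_holder, fork, suction_cup from where it was at the start of the episode above 0.008 m).
It fails at once if the speaker or the piezo holder is moved more than 8 mm or lifted (distance of any of speaker, piezo from where it was at the start of the episode above 0.008 m).
It also fails if it takes over 56 s, if anything falls off the work surface, if the arm or the gripper's body presses on something with over 40 N, if the wrist force passes 120 N, or if a joint passes its speed limit or range.

## Working session

There is one attempt and no reset: what is moved stays moved. The work goes in short steps, Python scripts to look and compute and a tool call to move; the robot and the scene stay as the last step left them, time stands still between calls to the robot, and variables do not carry over. Pictures are saved under pics/ and viewed, at most 10 in all, crops included, and the job is handed in when it is done.

Besides the shell and the picture viewer there is one more tool, called after ">>>" by a JSON object that holds its "api" and its "payload", one argument or row to a line. jog_arm: Moves the arm, as the interface text tells. Its arguments: {"type":"object","properties":{"motion":{"type":"array"},"grip_force":{"type":"number"}},"required":["motion"]}

```bash
mkdir -p pics
cat > h.py <<'E'
import numpy as np, cv2
from station import bot
def onplane(p,xy,z):
    K=p["camera_matrix"];T=np.array(p["T"])
    d=T[:3,:3]@np.linalg.solve(K,[xy[0],xy[1],1.]);o=T[:3,3]
    return (o+d*(z-o[2])/d[2]).round(4)
def save(p,n): cv2.imwrite(f"pics/{n}.png",cv2.cvtColor(p["pixels"],cv2.COLOR_RGB2BGR))
E
python3 - <<'E'
from h import *
o=bot.get_obs();print({k:np.round(o[k],3) for k in("t","eef_pos","tool_rot","gripper_width","contact_force")})
Z=dict(signal_box=0,toggle_tip=.103,toggle_pivot=.062,speaker_face=.048,disc_face=.0155,spare_holder=0,fork=0,suction_cup=0)
ims=[]
for c in("top","scene"):
    p=bot.read_camera(c);ims.append(p["pixels"])
    save(p,c+"0")
    print(c,np.round(np.array(p["T"])[:3,3],2))
    for n,z in Z.items():
        for r in bot.tip_of(n,p)[:4]: print(n,np.round(r["xy"],1),round(r["score"],2),onplane(p,r["xy"],z)[:2])
E
```

```text
{'t': np.float64(0.0), 'eef_pos': array([ 0.246, -0.628,  0.249]), 'tool_rot': array([-0.001,  0.983,  0.186, -0.   ]), 'gripper_width': np.float64(1.0), 'contact_force': array([-0.578,  0.165,  0.216])}
top [0.43 0.03 1.07]
signal_box [263.5 234. ] 0.97 [0.4792 0.0279]
toggle_tip [223.6 156. ] 0.61 [0.654  0.1157]
toggle_tip [259.  233.9] 0.55 [0.4749 0.0384]
toggle_pivot [262.2 229. ] 0.87 [0.488 0.031]
speaker_face [225.6 152.9] 0.92 [0.6743 0.1155]
speaker_face [279.3 144.2] 0.69 [ 0.6931 -0.0149]
disc_face [193.6 269.4] 0.95 [0.3973 0.1977]
disc_face [122.8 214.6] 0.84 [0.5331 0.3709]
disc_face [172.3 218.5] 0.58 [0.5209 0.2498]
disc_face [388.4 234.6] 0.48 [ 0.4706 -0.2751]
spare_holder [389.4 236.4] 0.58 [ 0.4668 -0.2818]
fork [383.9 155.5] 0.89 [ 0.6704 -0.2806]
suction_cup [175.5 159.3] 0.81 [0.672 0.246]
scene [ 0.99 -0.05  0.8 ]
signal_box [260.  189.3] 0.78 [0.484  0.0302]
signal_box [344.  188.3] 0.51 [0.5132 0.2376]
toggle_tip [261.6 158.6] 0.57 [0.4678 0.0367]
toggle_pivot [261.5 177.5] 0.81 [0.4915 0.0328]
toggle_pivot [126.7 277.6] 0.34 [ 0.6903 -0.2712]
speaker_face [313.5 244.8] 0.95 [0.6719 0.1175]
speaker_face [251.2 258.9] 0.82 [ 0.6833 -0.0189]
disc_face [342.  189.6] 0.9 [0.5254 0.2263]
disc_face [320.8 152.3] 0.7 [0.4051 0.2022]
disc_face [402.7 185.2] 0.63 [0.5358 0.3771]
spare_holder [134.1 198.5] 0.76 [ 0.4632 -0.2786]
fork [130.2 276.4] 0.65 [ 0.6633 -0.2829]
suction_cup [368.4 242.1] 0.76 [0.6642 0.2537]
```

Run:
```python
import cv2
a=cv2.imread("pics/top0.png")
cv2.imwrite("pics/top_crop.png",cv2.resize(a[120:320,90:430],(800,470),interpolation=cv2.INTER_CUBIC))
a=cv2.imread("pics/scene0.png")
cv2.imwrite("pics/scene_crop.png",cv2.resize(a[120:300,90:430],(800,424),interpolation=cv2.INTER_CUBIC))
```

```text
(no output)
```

View pics/top_crop.png

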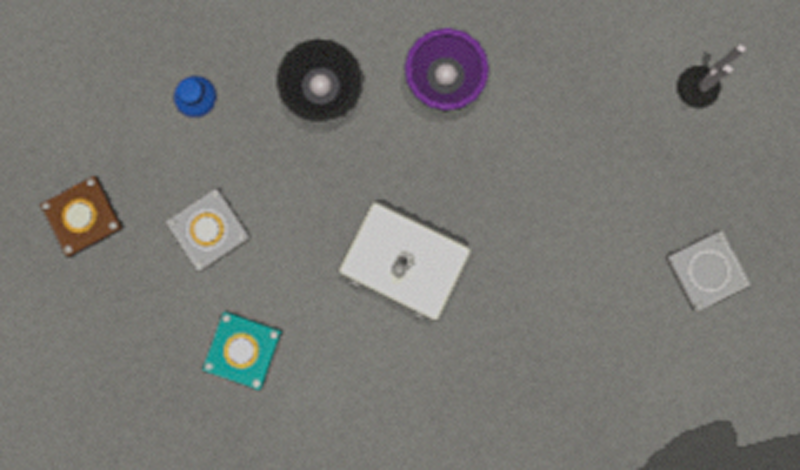

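View pics/scene_crop.png

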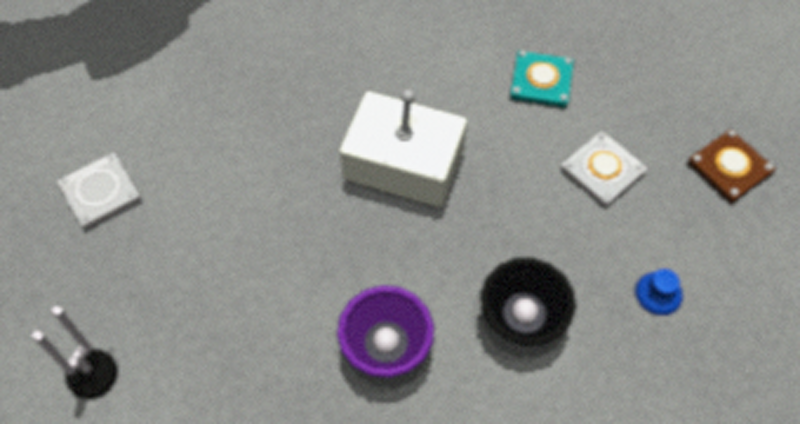

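The top crop shows two cones. Black is at top-image px (225.6,154) and purple at (280,150), so the black one is the speaker. There are three disc holders: brown (123,211), turquoise (192,269) and clear (178,217). The clear one with the white disc is the piezo, and the empty clear holder at (390,235) is the spare. The box front, with its terminals, faces lower left at px (240–266,241–252).

Run:
```python
from h import *
p=bot.read_camera("top");im=p["pixels"]
def blob(m,x0,x1,y0,y1):
    k=np.zeros(m.shape,np.uint8);k[y0:y1,x0:x1]=m[y0:y1,x0:x1];k*=1
    c=max(cv2.findContours(k,cv2.RETR_EXTERNAL,cv2.CHAIN_APPROX_NONE)[0],key=cv2.contourArea)
    return c
m=(im.min(2)>175).astype(np.uint8)
c=blob(m,225,300,195,265);b=cv2.boxPoints(cv2.minAreaRect(c));w=np.array([onplane(p,q,.06)[:2] for q in b]);print("box top",w,w.mean(0),np.linalg.norm(np.roll(w,-1,0)-w,axis=1))
e=np.roll(w,-1,0)-w;print("edge ang",np.arctan2(e[:,1],e[:,0]))
hsv=cv2.cvtColor(im,cv2.COLOR_RGB2HSV)
def ring(p,x0,x1,y0,y1):
    h=cv2.cvtColor(p["pixels"],cv2.COLOR_RGB2HSV)
    c=blob((h[...,1]>60).astype(np.uint8),x0,x1,y0,y1);r=cv2.minEnclosingCircle(c);print("disc",r,onplane(p,r[0],.014))
ring(p,160,196,200,236)
k=blob((im.max(2)<70).astype(np.uint8),200,250,130,178);r=cv2.minEnclosingCircle(k);print("spk",r,onplane(p,r[0],.048))
s=bot.read_camera("scene");ring(s,328,366,175,208)
```

```text
box top [[ 0.4751  0.0959]
 [ 0.5427  0.0608]
 [ 0.4938 -0.0317]
 [ 0.4271  0.0041]] [0.484675 0.032275] [0.07616935 0.10463011 0.07570026 0.1035917 ]
edge ang [-0.4789136  -2.05709932  2.64899333  1.08901599]
disc ((177.41378784179688, 217.1724090576172), 7.310528755187988) [0.5241 0.2376 0.014 ]
spk ((225.5, 153.88095092773438), 17.983619689941406) [0.6719 0.1157 0.048 ]
disc ((346.5, 190.0), 7.159010887145996) [0.5273 0.2374 0.014 ]
```

>>> {"api": "jog_arm", "payload": {
  "motion": [
    [0,0,0.15,60,0,0,0],
    [0,0,0.3,120,0,0,0],
    [0,0,0.4,170,-40,0,0],
    [0,0,0.4,190,-100,0,0],
    [0,0,0.4,210,-160,0,0],
    [0,0,0.4,230,-220,0,0],
    [0,0,0.4,250,-280,0,0],
    [0,0,0.4,260,-320,0,0],
    [0,0,0.4,260,-320,0,0]
  ]
}}

```text
t: 2.12
eef_pos: [0.3716, -0.2325, 0.2503]
tool_rot: [-0.0, 1.0, -0.01, 0.0]
contact_force: [0.2, -1.0, -0.1]
gripper_width: -0.0
grasp_force: 0.0
```

Measured positions: pivot (0.487,0.032), box yaw about −0.485, speaker (0.672,0.116) and disc (0.5255,0.2375). Rim, disc and box sizes match the description. Next I move behind the toggle.

>>> {"api": "jog_arm", "payload": {
  "motion": [
    [0,0,0.1,50,-20,0,0],
    [0,0,0.2,65,-75,0,0],
    [0,0,0.3,65,-130,0,0],
    [0,0,0.4,65,-185,0,0],
    [0,0,0.465,63,-240,0,0],
    [0,0,0.465,63,-290,0,0],
    [0,0,0.465,63,-290,50,0],
    [0,0,0.465,63,-290,90,0],
    [0,0,0.465,63,-290,90,0]
  ]
}}

```text
t: 3.25
eef_pos: [0.4409, 0.0516, 0.158]
tool_rot: [0.001, 0.97, -0.244, -0.003]
contact_force: [0.1, 0.2, 0.5]
gripper_width: 0.002
grasp_force: 0.0
```

Run:
```python
from h import *
o=bot.get_obs();print(np.round(o["eef_pos"],4),np.round(o["tool_rot"],4))
p=bot.read_camera("scene");save(p,"s1")
for n,z in (("toggle_tip",.104),("toggle_pivot",.062)):print(n,[(np.round(r["xy"],1),r["score"],onplane(p,r["xy"],z)) for r in bot.tip_of(n,p)[:2]])
cv2.imwrite("pics/s1c.png",cv2.resize(cv2.imread("pics/s1.png")[90:240,180:340],(640,600),interpolation=cv2.INTER_CUBIC))
```

```text
[0.4409 0.0516 0.158 ] [ 0.0011  0.9699 -0.2435 -0.0026]
toggle_tip [(array([260. , 160.7]), 0.56, array([0.4739, 0.0321, 0.104 ]))]
toggle_pivot [(array([258.7, 179.3]), 0.82, array([0.4956, 0.0256, 0.062 ])), (array([134.8, 202.1]), 0.71, array([ 0.5141, -0.2586,  0.062 ]))]
```

View pics/s1c.png

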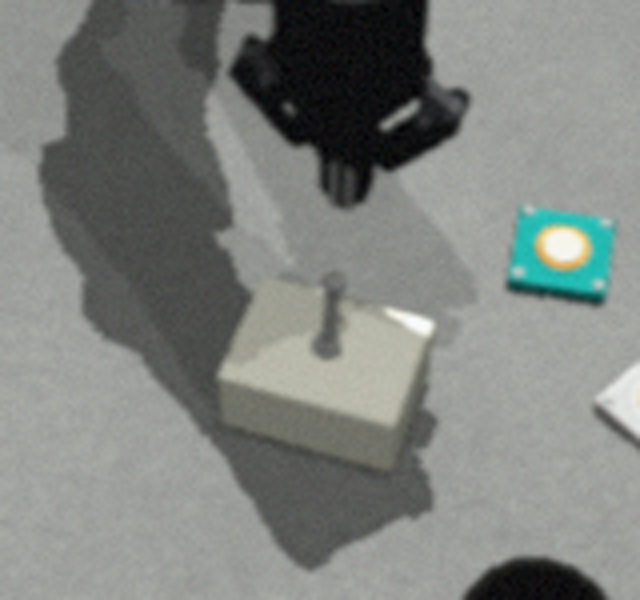

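The picture shows the shut fingers (crop px 345,190) behind and in line with the toggle ball (335,281). I lower and push.

>>> {"api": "jog_arm", "payload": {
  "motion": [
    [0,0,0,0,-4,30,0],
    [0,0,0,0,-4,57,0],
    [0,0,0,0,-4,57,0],
    [0,0,0,10,-4,57,0],
    [0,0,0,20,-4,57,0],
    [0,0,0,28,-4,57,0],
    [0,0,0,35,-4,57,0],
    [0,0,0,42,-4,57,0],
    [0,0,0,48,-4,57,0],
    [0,0,0,48,-4,57,0]
  ]
}}

```text
t: 4.65
eef_pos: [0.4838, 0.0349, 0.1023]
tool_rot: [0.0, 0.97, -0.242, -0.003]
contact_force: [-9.2, 6.4, 5.6]
gripper_width: 0.004
grasp_force: 6.0
```

>>> {"api": "jog_arm", "payload": {
  "motion": [
    [0,0,0,2,0,0,0],
    [0,0,0,2,0,0,0],
    [0,0,0,-15,0,0,0],
    [0,0,0,-30,0,-10,0],
    [0,0,0,-30,0,-70,0],
    [0,0,0,-30,0,-90,0],
    [0,0,0,-30,0,-90,0]
  ]
}}

```text
t: 5.52
eef_pos: [0.4612, 0.0479, 0.1953]
tool_rot: [-0.001, 0.97, -0.243, 0.003]
contact_force: [-0.5, 0.3, 0.4]
gripper_width: -0.003
grasp_force: 0.0
```

Run:
```python
from h import *
o=bot.get_obs();print(np.round(o["eef_pos"],4),np.round(o["tool_rot"],4),np.round(o["contact_force"],1))
p=bot.read_camera("scene");save(p,"s2")
for n,z in (("toggle_tip",.104),("toggle_pivot",.062)):print(n,[(np.round(r["xy"],1),r["score"],onplane(p,r["xy"],z)) for r in bot.tip_of(n,p)[:2]])
cv2.imwrite("pics/s2c.png",cv2.resize(cv2.imread("pics/s2.png")[90:240,180:340],(640,600),interpolation=cv2.INTER_CUBIC))
```

```text
[0.4612 0.0479 0.1953] [-8.000e-04  9.700e-01 -2.433e-01  2.500e-03] [-0.5  0.3  0.4]
toggle_tip [(array([257.8, 171.8]), 0.5, array([0.5036, 0.0226, 0.104 ]))]
toggle_pivot [(array([259.4, 179.9]), 0.68, array([0.4975, 0.0269, 0.062 ]))]
```

View pics/s2c.png

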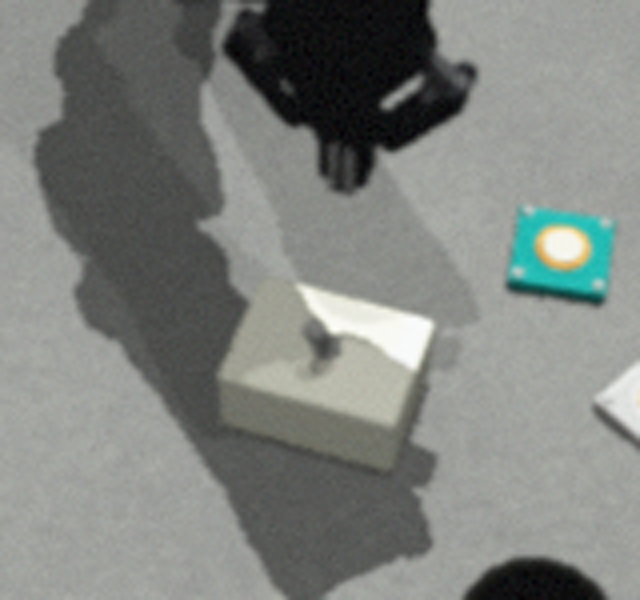

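Run:
```python
from h import *
for c in("scene","top"):
    p=bot.read_camera(c);T=np.linalg.inv(p["T"])
    for a in(0,.1,.2,.5,.65,.75,.9):
        l=a-.45;d=np.array([.885,-.466])*.045*np.sin(l)
        q=T@[.487+d[0],.032+d[1],.062+.045*np.cos(l),1];u=p["camera_matrix"]@q[:3];print(c,a,(u[:2]/u[2]).round(1))
    print([np.round(r["xy"],1) for r in bot.tip_of("toggle_tip",p)])
```

```text
scene 0 [263.6 159.1]
scene 0.1 [263.1 160.1]
scene 0.2 [262.4 161.1]
scene 0.5 [260.5 165.3]
scene 0.65 [259.5 167.8]
scene 0.75 [258.9 169.6]
scene 0.9 [258.  172.4]
[array([258.8, 168.8]), array([127.4, 278.5]), array([369.9, 240.2])]
top 0 [257.8 236.3]
top 0.1 [258.7 234.6]
top 0.2 [259.5 232.8]
top 0.5 [262.2 227.4]
top 0.65 [263.6 224.7]
top 0.75 [264.4 223. ]
top 0.9 [265.7 220.6]
[]
```

Image and the 11 N stop both indicate the toggle is fully on. Next is the speaker.

>>> {"api": "jog_arm", "payload": {
  "motion": [
    [0,0,0,30,-32,0,0],
    [0,0,0,60,-64,0,0],
    [0,0,0,90,-96,0,0],
    [0,0,0,125,-130,0,0],
    [0,0,0,154,-160,0,0],
    [0,0,0,154,-160,30,0],
    [0,0,0,154,-160,70,0],
    [0,0,0,154,-160,70,0]
  ]
}}

```text
t: 6.88
eef_pos: [0.6685, 0.1155, 0.1188]
tool_rot: [0.002, 0.97, -0.243, -0.004]
contact_force: [-0.2, 0.0, 0.4]
gripper_width: -0.008
grasp_force: 0.0
```

Run:
```python
from h import *
o=bot.get_obs();print(np.round(o["eef_pos"],4),np.round(o["tool_rot"],4),np.round(o["contact_force"],1))
p=bot.read_camera("wrist");q=o["tool_rot"]
from scipy.spatial.transform import Rotation as R
E=np.eye(4);E[:3,:3]=R.from_quat([q[1],q[2],q[3],q[0]]).as_matrix();E[:3,3]=o["eef_pos"]
p2={**p,"T":E@p["tool_from_camera"]}
for n,z in(("speaker_face",.048),("disc_face",.0155)):print(n,[(np.round(r["xy"]),round(r["score"],2),onplane(p2,r["xy"],z)) for r in bot.tip_of(n,p)])
s=bot.read_camera("scene");save(s,"s3");save(p,"w3")
a=cv2.imread("pics/w3.png");b=cv2.imread("pics/s3.png");cv2.imwrite("pics/m3.png",cv2.resize(np.hstack([a,b]),(800,300)))
```

```text
[0.6685 0.1155 0.1188] [ 0.0019  0.97   -0.243  -0.0037] [-0.2  0.   0.4]
speaker_face [(array([431.,  94.]), 0.78, array([ 0.6828, -0.0131,  0.048 ])), (array([248., 203.]), 0.58, array([0.6745, 0.1181, 0.048 ]))]
disc_face []
```

View pics/m3.png

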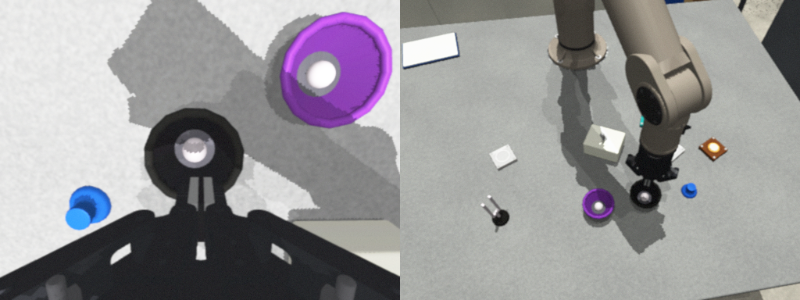

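Wrist view (left) shows the fingers over the black cone (px 193,150), and the scene view agrees. I lower to about 2 cm and hold.

>>> {"api": "jog_arm", "payload": {
  "motion": [
    [0,0,0,3,-3,15,0],
    [0,0,0,3,-3,30,0],
    [0,0,0,3,-3,30,0],
    [0,0,0,3,-3,30,0],
    [0,0,0,3,-3,30,0],
    [0,0,0,3,-3,30,0],
    [0,0,0,3,-3,30,0],
    [0,0,0,3,-3,30,0],
    [0,0,0,3,-3,30,0],
    [0,0,0,3,-3,30,0]
  ]
}}

```text
t: 8.32
eef_pos: [0.6754, 0.1174, 0.093]
tool_rot: [-0.0, 0.97, -0.243, 0.0]
contact_force: [-0.5, -0.6, -0.4]
gripper_width: 0.005
grasp_force: 0.0
```

>>> {"api": "jog_arm", "payload": {
  "motion": [
    [0,0,0,0,0,0,0],
    [0,0,0,0,0,0,0],
    [0,0,0,0,0,0,0],
    [0,0,0,0,0,0,0],
    [0,0,0,0,0,0,0],
    [0,0,0,0,0,0,0],
    [0,0,0,0,0,0,0],
    [0,0,0,0,0,0,0],
    [0,0,0,0,0,0,0],
    [0,0,0,0,0,0,0]
  ]
}}

```text
t: 9.57
eef_pos: [0.6754, 0.1174, 0.093]
tool_rot: [0.0, 0.97, -0.243, 0.0]
contact_force: [0.1, 0.4, -0.3]
gripper_width: -0.001
grasp_force: 0.0
```

>>> {"api": "jog_arm", "payload": {
  "motion": [
    [0,0,0,-2,0,4,0],
    [0,0,0,-2,0,4,0],
    [0,0,0,-2,0,4,0],
    [0,0,0,-2,0,4,0],
    [0,0,0,-2,0,4,0],
    [0,0,0,-2,0,4,0],
    [0,0,0,-2,0,4,0],
    [0,0,0,-2,0,4,0],
    [0,0,0,-2,0,4,0],
    [0,0,0,-2,0,4,0]
  ]
}}

```text
t: 10.82
eef_pos: [0.6736, 0.1183, 0.089]
tool_rot: [-0.0, 0.97, -0.243, 0.0]
contact_force: [-0.8, -0.3, -0.7]
gripper_width: -0.0
grasp_force: 0.0
```

>>> {"api": "jog_arm", "payload": {
  "motion": [
    [0,0,0,0,0,0,0],
    [0,0,0,0,0,0,0],
    [0,0,0,0,0,0,0],
    [0,0,0,0,0,0,0],
    [0,0,0,0,0,0,0],
    [0,0,0,0,0,0,0],
    [0,0,0,0,0,0,0],
    [0,0,0,0,0,0,0]
  ]
}}

```text
t: 11.82
eef_pos: [0.6736, 0.1183, 0.089]
tool_rot: [0.0, 0.97, -0.243, 0.0]
contact_force: [0.6, -0.3, -0.1]
gripper_width: 0.002
grasp_force: 0.0
```

>>> {"api": "jog_arm", "payload": {
  "motion": [
    [0,0,0,0,0,-40,0],
    [0,0,0,0,0,-70,0],
    [0,0,0,-45,-8,-70,0],
    [0,0,0,-90,-16,-70,0],
    [0,0,0,-140,-26,-70,0],
    [0,0,0,-187,-35,-70,0],
    [0,0,0,-187,-35,-40,0],
    [0,0,0,-187,-35,-5,0],
    [0,0,0,-187,-35,-5,0]
  ]
}}

```text
t: 12.95
eef_pos: [0.5234, 0.2365, 0.092]
tool_rot: [0.002, 0.97, -0.243, -0.002]
contact_force: [-0.5, -0.3, 0.3]
gripper_width: -0.0
grasp_force: 0.0
```

Run:
```python
from h import *
o=bot.get_obs();print(np.round(o["eef_pos"],4),np.round(o["tool_rot"],4),np.round(o["contact_force"],1))
p=bot.read_camera("wrist");q=o["tool_rot"]
from scipy.spatial.transform import Rotation as R
E=np.eye(4);E[:3,:3]=R.from_quat([q[1],q[2],q[3],q[0]]).as_matrix();E[:3,3]=o["eef_pos"]
p2={**p,"T":E@p["tool_from_camera"]}
for n,z in(("disc_face",.0155),("toggle_tip",.1025)):print(n,[(np.round(r["xy"]),round(r["score"],2),onplane(p2,r["xy"],z)) for r in bot.tip_of(n,p)])
s=bot.read_camera("scene");save(s,"s4");save(p,"w4")
a=cv2.imread("pics/w4.png");b=cv2.imread("pics/s4.png")[100:292,180:436];cv2.imwrite("pics/m4.png",cv2.resize(np.hstack([a,cv2.resize(b,(512,384))]),(800,300)))
```

```text
[0.5234 0.2365 0.092 ] [ 0.0017  0.97   -0.243  -0.0019] [-0.5 -0.3  0.3]
disc_face [(array([372., 322.]), 0.86, array([0.3977, 0.2016, 0.0155])), (array([254., 206.]), 0.75, array([0.5238, 0.2373, 0.0155]))]
toggle_tip []
```

View pics/m4.png

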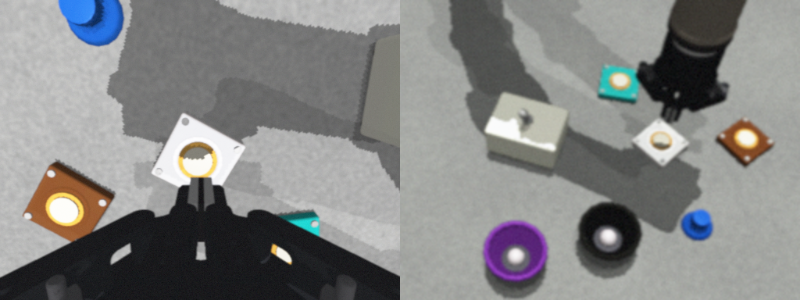

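The fingers are over the clear holder's disc (wrist px 198,158), and the toggle still leans to on. I lower, hold, then retreat.

>>> {"api": "jog_arm", "payload": {
  "motion": [
    [0,0,0,0,0,18,0],
    [0,0,0,0,0,36,0],
    [0,0,0,0,0,36,0],
    [0,0,0,0,0,36,0],
    [0,0,0,0,0,36,0],
    [0,0,0,0,0,36,0],
    [0,0,0,0,0,36,0],
    [0,0,0,0,0,36,0],
    [0,0,0,0,0,36,0],
    [0,0,0,0,0,36,0]
  ]
}}

```text
t: 14.4
eef_pos: [0.5252, 0.2374, 0.058]
tool_rot: [0.0, 0.97, -0.243, 0.0]
contact_force: [0.1, -0.2, -0.6]
gripper_width: 0.002
grasp_force: 0.0
```

>>> {"api": "jog_arm", "payload": {
  "motion": [
    [0,0,0,0,0,0,0],
    [0,0,0,0,0,0,0],
    [0,0,0,0,0,0,0],
    [0,0,0,0,0,0,0],
    [0,0,0,0,0,0,0],
    [0,0,0,0,0,0,0],
    [0,0,0,0,0,0,0],
    [0,0,0,0,0,0,0],
    [0,0,0,0,0,0,0],
    [0,0,0,0,0,0,0]
  ]
}}

```text
t: 15.65
eef_pos: [0.5252, 0.2374, 0.058]
tool_rot: [-0.0, 0.97, -0.243, 0.0]
contact_force: [0.0, 0.2, 0.3]
gripper_width: 0.005
grasp_force: 0.0
```

>>> {"api": "jog_arm", "payload": {
  "motion": [
    [0,0,0,0,0,0,0],
    [0,0,0,0,0,0,0],
    [0,0,0,0,0,0,0],
    [0,0,0,0,0,-40,0],
    [0,0,0,0,0,-80,0],
    [0,0,0,0,0,-120,0],
    [0,0,0,0,0,-120,0],
    [0,0,0,0,0,-120,0]
  ]
}}

```text
t: 16.65
eef_pos: [0.5249, 0.2371, 0.1776]
tool_rot: [0.0, 0.97, -0.243, -0.0]
contact_force: [0.6, 0.1, 0.3]
gripper_width: -0.001
grasp_force: 0.0
```

Run:
```python
from h import *
s=bot.read_camera("scene");save(s,"s5")
cv2.imwrite("pics/m5.png",cv2.resize(cv2.imread("pics/s5.png")[110:300,90:430],(800,447)))
```

```text
(no output)
```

View pics/m5.png

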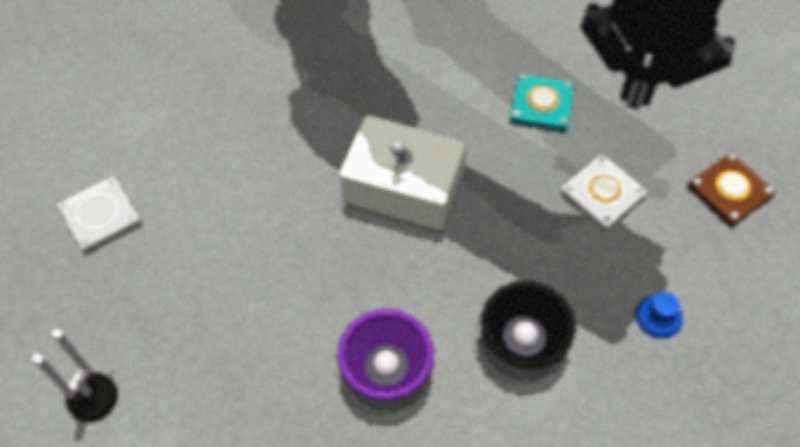

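The toggle ball is at image px (259.5,173), where the fully-on pose predicts (258,172.4). Nothing else has moved.

```bash
python3 -c "
from station import bot
print(bot.hand_in())"
```

```text
the job is handed in; nothing more can be done
None
```

I pushed the toggle fully on, then pointed at the black speaker and the piezo disc for over two seconds each, about 2 cm above them; nothing else looked moved in the last picture. The job is handed in, but no verdict came back.

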